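# Tuck the apron strip under the lapped slat and hold it flat

### The job

The glitter run-off board lies flat on the bench: pick up the aluminium apron strip by its wooden batten, set it on the board and slide its long free edge under the lapped slat, centred and square, fully home against the stop batten, without lifting the slat. Then press the strip down flat on the board and finish while still holding it and pressing it down firmly (10 N or more), ready to be screwed down; do not let go. Leave the bauble, the jar and the glue bottle where they stand.

Things in the scene. Friction and masses are not known exactly. Their poses are not given: they have to be found in the camera images.
- strip_grip (a point): Centre of the apron strip's upright wooden grip batten: 10 mm thick (x), 110 mm long (y), 34 mm high, standing on the 4 mm leaf. This point is 21 mm above the leaf's underside (batten top: 38 mm above it). x: across the batten towards the wide free side of the leaf, whose edge lies 75 mm ahead (the other edge is 25 mm behind); y: along the batten; z: up.
- strip_edge (a point): Middle of the strip's long free edge (the edge to be tucked), at the leaf's underside; 75 mm ahead (+x) of and 21 mm below strip_grip, same axes.
- strip: The apron strip as a whole: a loose aluminium leaf 100 (x) x 140 (y) x 4 mm with the batten on top, about 180 g, lying flat on the bench at the start. Origin at the centre of the leaf's underside (25 mm ahead of the batten), axes as strip_grip.
- board: Fixed pale wooden run-off board 300 (x) x 200 (y) x 18 mm, flat on the bench; origin at the centre of its underside, x towards the lapped slats, z up. Its near half is bare deck, top 18 mm above the bench; the far half carries the slats.
- stop (a point): Middle of the foot of the fixed stop batten's face, hidden under the slat, on the deck (50 mm ahead of the board's origin in x, 18 mm up), axes as the board's. The strip's free edge comes home against this face (8 mm high, 180 mm wide), moving along +x.
- slat_edge (a point): Middle of the underside of the lapped slat's free near edge, 30 mm before the stop. The slat is a dark wooden plate 90 (x) x 180 (y) x 5 mm; it overhangs the stop by 30 mm towards the bare deck, its underside 8 mm above the deck. Beyond the stop a fixed upper slat laps over it (top 29 mm above the deck).
- slat (a joint): Lift of the lapped slat about its far edge, rad: 0 lying down, grows as its free edge is lifted (90 mm radius); it falls back by its own weight (80 g).
- bauble: Bystander: clear glass bauble 76 mm across on a round wooden stand 84 mm wide, 102 mm tall in all; origin under its centre.
- glitter_jar: Bystander: glass jar with a lid, 64 mm wide, 85 mm tall; origin under its centre.
- glue_bottle: Bystander: white glue bottle with a nozzle, 48 mm wide, 145 mm tall; origin under its centre.
Mind the look-alikes: they are no part of the job. Several things look just like the strip: the one meant starts farthest from the robot's base.

How it is judged (in metres and radians):
On the way:
1. the strip's free edge is under the slat (x of strip_edge in the frame of stop between -0.024 and 0.004 m and z of strip_edge in the frame of stop below 0.006 m and y of strip_edge in the frame of stop between -0.04 and 0.04 m), for 0.1 s.
At the end, for the whole second after the job is handed in: The strip's free edge is under the slat within 7 mm of the stop, centred within 15 mm, square within 0.08 rad, flat on the deck (tilt under 0.03 rad), pressed on the deck with more than 5 N by fingers that still touch it, at rest; the slat lies down (under 0.02 rad) (x of strip_edge in the frame of stop between -0.007 and 0.004 m and y of strip_edge in the frame of stop between -0.015 and 0.015 m and z of strip_edge in the frame of stop below 0.003 m and angle between the x axis of strip and the x axis of board, either way round below 0.08 rad and angle between strip's own z axis and vertical below 0.03 rad and contact force between strip and board above 5 N and contact force between the fingers and strip above 2 N and value of joint slat below 0.02 rad and linear speed of strip below 0.02 m/s); the arm keeps its last pose, push and grip.
It fails at once if the slat is lifted (its free edge by more than about 4.5 mm) (value of joint slat above 0.05 rad).
It fails at once if the glass bauble on its stand is moved more than 20 mm or tipped (distance of bauble from where it was at the start of the episode above 0.02 m or angle between bauble's own z axis and vertical above 0.35 rad).
It fails at once if the glitter jar is moved more than 20 mm or tipped (distance of glitter_jar from where it was at the start of the episode above 0.02 m or angle between glitter_jar's own z axis and vertical above 0.35 rad).
It fails at once if the glue bottle is moved more than 20 mm or tipped (distance of glue_bottle from where it was at the start of the episode above 0.02 m or angle between glue_bottle's own z axis and vertical above 0.35 rad).
It also fails if it takes over 38 s, if anything falls off the work surface, if the arm or the gripper's body presses on something with over 40 N, if the wrist force passes 120 N, or if a joint passes its speed limit or range.

### The arm

A 6-joint arm with a two-finger parallel gripper is mounted at the origin on the work surface. World frame = base frame: x ahead of the robot, y to its left, z up, the work surface at z = 0. Lengths are in mm, angles in rad, forces in N, time in s.
With the tool pointing down it reaches from about 350 to 875 mm from the base axis. Payload 4.2 kg.
Tool frame: the origin (TCP) lies midway between the tips of the shut fingers; the grasp point (between the pads) lies arm.grip_depth behind it (arm.grip_depth is the distance from the TCP to the grasp point, in mm); z points along the fingers, y is the direction in which the jaws open and shut (so a half turn about z gives the same grasp; the last joint's range is limited). The gripper opens to 85 mm and grips with 20 to 120 N. Pads are 22 mm wide; open, the fingers measure 114 mm over their backs; the gripper's body (76 mm by 85 mm) begins 54 mm behind the grasp point. The pads swing forward as they close: fully open they stand 13 mm farther back than shut.
Start: joints at [1.387, 0.385, 0.008, 0, -1.194, -0.259], TCP at [267.761, 564.715, 231.312] pointing down, gripper open.
Joint ranges: [-3.14, 3.14], [-1.21, 2.06], [-1.07, 1.41], [-3.16, 2.05], [-2.99, -0.16], [-3.1, 3.1]. Speed limits (rad/s): [2.79, 2.79, 3.14, 3.14, 3.14, 3.14].

### API

Orientations are given as a unit quaternion [x, y, z, w].
In Python, from bench import arm gives the robot as it stands.
- The arm moves only by the tool play_rows, never from a script. Its argument "motion" is one flat list of numbers, 7 for each row, row after row: the opening in per cent of the stroke, from 0 (shut) to 100 (fully open), then the shift along the world's x, y, z in cm, then the turn, a rotation vector about the world's x, y, z in degrees. A call has 1 to 5 rows; each row is the pose to reach, as a shift and turn from the pose commanded when the call began; what a row does not reach only later rows make up. A row lasts 1/8 s, in which the tool goes at most 62.5 mm and 10.7 degrees, less where a joint would pass 70% of its speed; a pose out of reach is approached as far as the arm can. A call with a gripper value outside its range is refused whole. The fingers move at their own pace and stop on an object; the grip force is fixed at half the most. Time passes only in rows, so rows that repeat a pose let the fingers close. It gives the time, the measured TCP pose, the force and the opening at its end, in the units of the state.
- arm.read_state(): the state, without advancing time (a new reading comes with each control period).
- arm.get_image(name): name is "scene" or "top" or "wrist"; returns (picture, depth): 384x512x3 uint8, red, green, blue; 384x512 float32, mm along the optical axis (not along the pixel's ray), 0 where there is no reading.
- arm.camera_info(name): a dict with "fovy" (degrees; the focal length in pixels is half the picture's height over the tangent of half this angle, whatever the lens; pixels are square), "cx", "cy" (the principal point, pixels), "R" (3x3) and "t" (3): a world point X has camera coordinates R X + t. Camera axes: x right, y down, z forward; pixel columns grow to the right and rows downward; lengths in mm; the calibration is good to about 2 mm. A picture is of the moment at which its call begins: read the wrist's pose just before it. camera_info takes no time and is no camera call; for the wrist camera it gives the pose at the moment of the call.
- arm.job_done(): hands the job in, once; it reports no verdict.
Trained networks look in the newest picture that a camera, given by its name, has taken for a name from the list of things; names that differ only in an ending like _2 or _b are one class to them, and where a whole thing is asked for, a point or a joint stands for the part that bears it (a point fixed in the world has none). Each returns a list of dicts, best first, with "confidence" (0 to 1); they miss things now and then, are a little off and sometimes report something else, mostly with a low value. They report only what shows in the picture. A call takes as long as a camera call. They do not tell look-alikes from the thing itself.
- arm.outline_of(thing, camera): "mask" (384x512 bool, what is visible of it) and "extent" ([left, top, width, height] in pixels, round what is visible of it).
- arm.place_of(thing, camera): "uv" ([column, row] in pixels: a listed point, or the origin of a listed thing).
The state is a dict: "clock": time; "joints": joint angles; "joint_vel": joint speeds; "joint_efforts": joint torques, N m; "position": TCP position; "ee_rot": TCP orientation; "contact_force": force on the tool from outside, world axes, zero at the start; "wrist_torque": the same for the moment, N m; "gripper_width": finger opening in mm.
Only numpy, scipy, OpenCV 4.12 (cv2) and the standard library are available. Lean on these libraries where they do the work, as an engineer would, in place of code of your own. Each camera call takes 0.05 s, during which the arm holds its last target.

## Working session

There is one attempt and no reset: what is moved stays moved. The work goes in short steps, Python scripts to look and compute and a tool call to move; the robot and the scene stay as the last step left them, time stands still between calls to the robot, and variables do not carry over. Pictures are saved under pics/ and viewed, and the job is handed in when it is done.

Besides the shell and the picture viewer there is one more tool, called after "Emit:" as a command line: name --argument value ..., lists and objects as JSON in quotes. play_rows: Moves the arm, as the interface text tells. Its arguments: {"type":"object","properties":{"motion":{"type":"array","items":{"type":"number"}}},"required":["motion"]}

```bash
mkdir -p pics; ls
python3 - <<'E'
from bench import arm
import cv2,numpy as np
print(arm.read_state()); print(arm.grip_depth)
for n in ("scene","top"):
    im,d=arm.get_image(n)
    cv2.imwrite(f"pics/{n}0.png",im[:,:,::-1]); np.save(f"{n}0.npy",d)
    print(n,arm.camera_info(n))
    for t in ("strip","strip_grip","strip_edge","stop","slat_edge","board","bauble","glitter_jar","glue_bottle"):
        print(t,[(np.round(r["uv"],1).tolist(),round(r["confidence"],2)) for r in arm.place_of(t,n)])
E
```

```text
pics
{'clock': 0.0, 'joints': array([ 1.38659150e+00,  3.85533117e-01,  6.57339020e-03, -5.15939000e-04,
       -1.19402262e+00, -2.58599300e-01]), 'joint_vel': array([-0.00031956,  0.00096155,  0.0006686 ,  0.00056313,  0.00073541,
        0.00098764]), 'joint_efforts': array([-1.14128616e-03, -3.92291200e+01,  1.88398182e+01,  4.18628097e+00,
       -4.70735933e-03,  1.10351472e-06]), 'position': array([267.51890682, 564.16888515, 230.21272265]), 'ee_rot': array([ 9.75569003e-01, -2.19690391e-01, -1.98957326e-04,  1.10116983e-03]), 'contact_force': array([-0.11473607, -0.56806108,  0.41919033]), 'wrist_torque': array([ 0.05119018, -0.01328542,  0.00708736]), 'gripper_width': 85.35907524555951}
18.700000000000003
scene {'fovy': 48.57026764296694, 'cx': 259.6643251659965, 'cy': 198.05379179088007, 'R': array([[-0.86682732,  0.49851986,  0.00939976],
       [ 0.39040364,  0.69032004, -0.60913318],
       [-0.31015383, -0.52434358, -0.79301224]]), 't': array([ 434.955107  , -146.75610285, 1268.96225636])}
strip [([224.9, 133.5], 0.79), ([267.3, 102.4], 0.79), ([364.1, 235.2], 0.67)]
st
[... 480 characters left out ...]
194.64320105810273, 'R': array([[ 0.01181699, -0.99986306,  0.01158511],
       [-0.99259246, -0.01313051, -0.12077994],
       [ 0.12091552, -0.01007204, -0.9926117 ]]), 't': array([ -33.97187691,  502.68847415, 1623.64487062])}
strip [([343.3, 217.6], 0.91), ([361.4, 271.9], 0.9), ([190.9, 257.7], 0.87)]
strip_grip [([343.4, 222.1], 0.75), ([352.1, 268.5], 0.64), ([181.6, 256.3], 0.61)]
strip_edge [([373.2, 282.1], 0.88), ([203.2, 254.0], 0.87), ([343.6, 202.1], 0.66)]
stop [([235.5, 154.2], 0.8), ([339.6, 202.2], 0.29)]
slat_edge [([239.8, 167.0], 0.73)]
board [([241.0, 168.9], 0.85)]
bauble [([150.5, 205.3], 0.83)]
glitter_jar [([322.9, 148.9], 0.57)]
glue_bottle [([173.8, 142.1], 0.76)]
```

```bash
cat > h.py <<'E'
import numpy as np
from bench import arm
def K(n,info=None):
    i=info or arm.camera_info(n); f=192/np.tan(np.radians(i["fovy"]/2)); return f,i["cx"],i["cy"],np.array(i["R"]),np.array(i["t"])
def plane(n,uv,z,info=None):
    f,cx,cy,R,t=K(n,info); r=R.T@np.array([(uv[0]-cx)/f,(uv[1]-cy)/f,1]); c=-R.T@t
    return c+r*(z-c[2])/r[2]
def cloud(n,d,info=None):
    f,cx,cy,R,t=K(n,info); v,u=np.mgrid[:384,:512]
    P=np.stack([(u-cx)/f*d,(v-cy)/f*d,d],-1)-t
    return P@R
def proj(n,X,info=None):
    f,cx,cy,R,t=K(n,info); c=R@np.array(X)+t; return np.array([c[0]/c[2]*f+cx,c[1]/c[2]*f+cy])
E
python3 - <<'E'
from h import *
T="top"
for nm,uv,z in [("A grip",(343.4,222.1),21),("A edge",(343.6,202.1),0),("B grip",(352.1,268.5),21),("B edge",(373.2,282.1),0),("C grip",(181.6,256.3),21),("C edge",(203.2,254),0),("stop",(235.5,154.2),18),("slat",(239.8,167),26),("board",(241,168.9),0),("baub",(150.5,205.3),0),("jar",(322.9,148.9),0),("glue",(173.8,142.1),0)]:
    p=plane(T,uv,z); print(nm,p.round(),np.hypot(p[0],p[1]).round())
S="scene"
for nm,uv,z in [("stop",(213.2,244.4),18),("slat",(229.5,235.8),26),("board",(235,233.8),0),("g1",(236,122.6),21),("g2",(270.8,100.8),21),("g3",(374.3,237.5),21),("baub",(348.9,312.4),0),("jar",(159.9,177.1),0),("glue",(246.9,341),0)]:
    p=plane(S,uv,z); print(nm,p.round(),np.hypot(p[0],p[1]).round())
E
```

```text
A grip [ 415. -325.   21.] 528.0
A edge [ 485. -331.    0.] 587.0
B grip [ 262. -353.   21.] 439.0
B edge [ 217. -427.    0.] 479.0
C grip [295. 213.  21.] 364.0
C edge [304. 144.   0.] 336.0
stop [643.  40.  18.] 644.0
slat [597.  25.  26.] 598.0
board [595.  21.   0.] 596.0
baub [466. 327.   0.] 569.0
jar [ 669. -261.    0.] 718.0
glue [686. 255.   0.] 731.0
stop [648.  26.  18.] 649.0
slat [604.  28.  26.] 605.0
board [582.  15.   0.] 583.0
g1 [ 397. -328.   21.] 515.0
g2 [ 252. -363.   21.] 442.0
g3 [294. 207.  21.] 359.0
baub [458. 326.   0.] 562.0
jar [ 677. -256.    0.] 724.0
glue [688. 269.   0.] 739.0
```

View pics/top0.png

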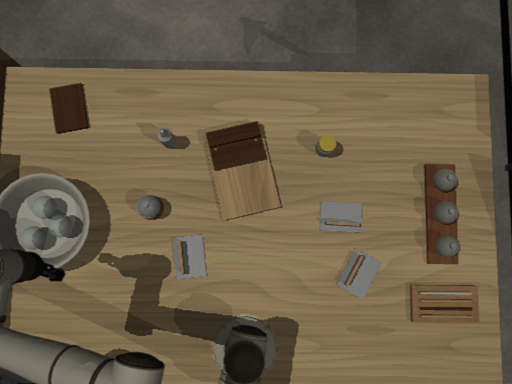

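View pics/scene0.png

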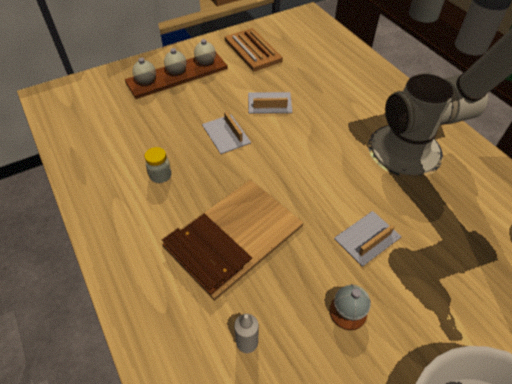

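Candidates for the strip in the top view are A (342,217), B (359,272) and C (190,257). A is about 525 mm from the base, B about 440 and C about 360, so A fits "farthest". I'll confirm it in an enlarged crop, which also shows the rack at (445,303), and measure it precisely from depth.

Run:
```python
from h import *
import cv2
im=cv2.imread("pics/top0.png"); 
cv2.imwrite("pics/cropA.png",cv2.resize(im[180:330,300:490],None,fx=4,fy=4,interpolation=cv2.INTER_CUBIC))
for n in("top","scene"):
    d=np.load(n+"0.npy"); P=cloud(n,d); np.save(n+"P.npy",P)
    z=P[...,2]; m=(abs(P[...,0]-600)<250)&(abs(P[...,1])<500)
    h=np.histogram(z[m],bins=np.arange(-10,60,2)); print(n,list(zip(h[1].astype(int),h[0])))
```

```text
top [(np.int64(-10), np.int64(973)), (np.int64(-8), np.int64(2191)), (np.int64(-6), np.int64(4093)), (np.int64(-4), np.int64(5934)), (np.int64(-2), np.int64(6969)), (np.int64(0), np.int64(6080)), (np.int64(2), np.int64(4352)), (np.int64(4), np.int64(2484)), (np.int64(6), np.int64(1119)), (np.int64(8), np.int64(546)), (np.int64(10), np.int64(355)), (np.int64(12), np.int64(431)), (np.int64(14), np.int64(613)), (np.int64(16), np.int64(649)), (np.int64(18), np.int64(581)), (np.int64(20), np.int64(357)), (np.int64(22), np.int64(253)), (np.int64(24), np.int64(228)), (np.int64(26), np.int64(209)), (np.int64(28), np.int64(274)), (np.int64(30), np.int64(269)), (np.int64(32), np.int64(211)), (np.int64(34), np.int64(150)), (np.int64(36), np.int64(97)), (np.int64(38), np.int64(80)), (np.int64(40), np.int64(73)), (np.int64(42), np.int64(139)), (np.int64(44), np.int64(174)), (np.int64(46), np.int64(134)), (np.int64(48), np.int64(136)), (np.int64(50), np.int64(100)), (np.int64(52), np.int64(51)), (np.int64(54), np.int64(31)), (np.int64(56), np.int64(19))]
scene [(np.int64(-10), np.int64(27)), (np.i
[... 309 characters left out ...]
.int64(12), np.int64(741)), (np.int64(14), np.int64(1875)), (np.int64(16), np.int64(1567)), (np.int64(18), np.int64(440)), (np.int64(20), np.int64(93)), (np.int64(22), np.int64(115)), (np.int64(24), np.int64(186)), (np.int64(26), np.int64(580)), (np.int64(28), np.int64(950)), (np.int64(30), np.int64(444)), (np.int64(32), np.int64(94)), (np.int64(34), np.int64(56)), (np.int64(36), np.int64(48)), (np.int64(38), np.int64(35)), (np.int64(40), np.int64(76)), (np.int64(42), np.int64(421)), (np.int64(44), np.int64(746)), (np.int64(46), np.int64(329)), (np.int64(48), np.int64(52)), (np.int64(50), np.int64(48)), (np.int64(52), np.int64(53)), (np.int64(54), np.int64(47)), (np.int64(56), np.int64(47))]
```

View pics/cropA.png

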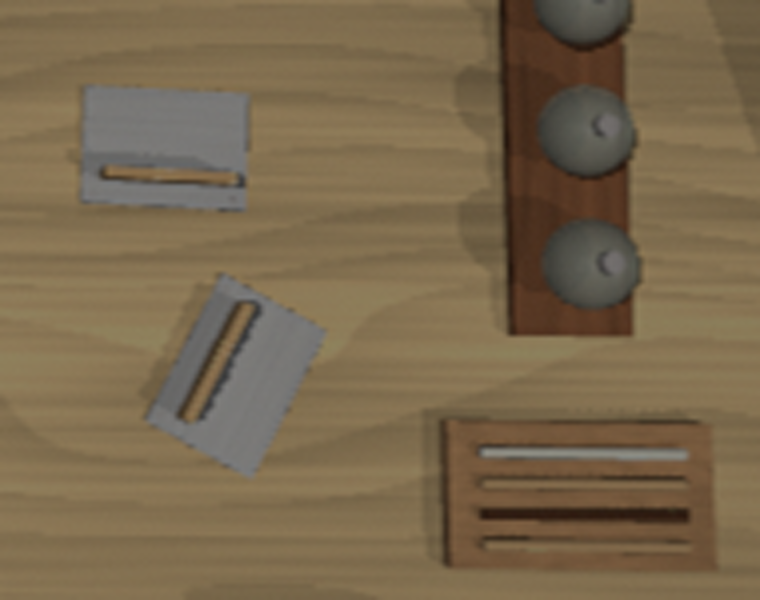

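A is confirmed: the crop shows its leaf with the batten on the near side and the free edge facing away (+x). The rack holds only samples. Now moving over A.

Emit:
play_rows --motion '[100,3.5,-6,0,0,0,-5,100,7,-12,0,0,0,-10,100,10,-18,0,0,0,-14,100,13,-24,0,0,0,-19,100,16,-30,0,0,0,-23]'

```text
clock: 1.62
position: [416.0, 287.7, 231.7]
ee_rot: [0.912, -0.411, 0.0, -0.0]
contact_force: [0.8, -0.7, 0.5]
gripper_width: 85.5
```

Emit:
play_rows --motion '[100,0,-6,0,0,0,-5,100,0,-12,0,0,0,-10,100,0,-18,0,0,0,-14,100,0,-24,0,0,0,-19,100,0,-30,0,0,0,-23]'

```text
clock: 2.25
position: [415.2, -12.3, 231.9]
ee_rot: [0.812, -0.584, 0.001, -0.001]
contact_force: [0.4, 0.2, 0.1]
gripper_width: 85.4
```

Emit:
play_rows --motion '[100,0,-6,0,0,0,-5,100,0,-12,0,0,0,-10,100,-1,-18,0,0,0,-14,100,-2,-24,0,0,0,-18,100,-3,-29,0,0,0,-22]'

```text
clock: 2.88
position: [384.8, -302.8, 231.6]
ee_rot: [-0.685, 0.729, -0.0, 0.0]
contact_force: [0.6, 0.9, -0.1]
gripper_width: 85.7
```

Run:
```python
from h import *
import cv2,pickle
s=arm.read_state(); i=arm.camera_info("wrist")
im,d=arm.get_image("wrist")
print(s["clock"],s["position"],s["ee_rot"],i)
pickle.dump((s,i,d),open("w1.pkl","wb"))
cv2.imwrite("pics/w1.png",im[:,:,::-1])
for t in ("strip","strip_grip","strip_edge"):
    print(t,[(np.round(r["uv"],1).tolist(),round(r["confidence"],2)) for r in arm.place_of(t,"wrist")])
```

```text
2.875 [ 384.7839065  -302.7909191   231.55712005] [-6.84849547e-01  7.28684387e-01 -3.91615462e-04  9.66637445e-05] {'fovy': 60.95373126322532, 'cx': 253.2739030662958, 'cy': 195.63344504519193, 'R': array([[-0.9980586 ,  0.06226296, -0.0015345 ],
       [ 0.05911928,  0.95484241,  0.29117156],
       [ 0.01959441,  0.29051557, -0.95666962]]), 't': array([403.82697067, 228.61247825, 459.41999206])}
strip [([379.8, 87.3], 0.73), ([209.4, 148.8], 0.71)]
strip_grip [([370.9, 106.5], 0.91), ([228.2, 154.7], 0.6)]
strip_edge [([167.4, 149.6], 0.92), ([401.3, 40.0], 0.64)]
```

View pics/w1.png

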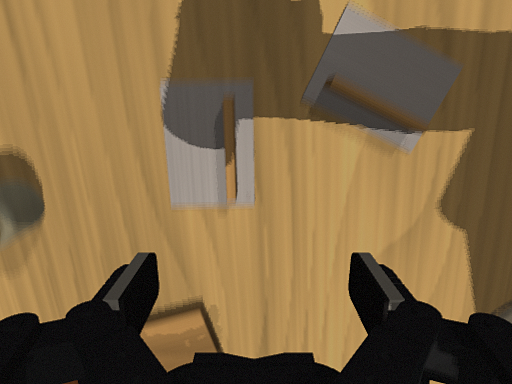

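The picture shows A at (210,145), with its batten running from (230,95) to (235,197). B is at upper right (385,80), and a corner of the board at (180,330). I'll take a second, still picture and fit the leaf and batten.

```bash
cat > fit.py <<'E'
from h import *
import cv2
def rect_im(im,n,info,x0,x1,y0,y1,z,s=3):
    # rectified: col = (y1-y)*s , row=(x1-x)*s
    f,cx,cy,R,t=K(n,info)
    src=np.float32([[0,0],[(y1-y0)*s,0],[(y1-y0)*s,(x1-x0)*s],[0,(x1-x0)*s]])
    W=[(x1,y1),(x1,y0),(x0,y0),(x0,y1)]
    dst=np.float32([proj(n,(a,b,z),info) for a,b in W])
    H=cv2.getPerspectiveTransform(dst,src)
    return cv2.warpPerspective(im,H,(int((y1-y0)*s),int((x1-x0)*s)),flags=cv2.INTER_CUBIC)
E
python3 - <<'E'
from fit import *
i=arm.camera_info("wrist"); s=arm.read_state()
im,d=arm.get_image("wrist"); im=im[:,:,::-1].copy()
cv2.imwrite("pics/w2.png",im); np.save("w2d.npy",d)
print(s["position"])
for t,z in (("strip",0),("strip_grip",21),("strip_edge",0)):
    for r in arm.place_of(t,"wrist"): print(t,np.round(r["uv"],1),round(r["confidence"],2),plane("wrist",r["uv"],z,i).round(1))
for r in arm.outline_of("strip","wrist"):
    m=r["mask"]; v,u=np.nonzero(m)
    print(r["extent"],m.sum(),r["confidence"])
    P=cloud("wrist",d,i)[m]; 
    lo=P[P[:,2]<12]; print("leaf z",np.median(lo[:,2]), cv2.minAreaRect(lo[:,:2].astype(np.float32)))
    hi=P[P[:,2]>32]; print("bat z",np.median(hi[:,2]),len(hi), cv2.minAreaRect(hi[:,:2].astype(np.float32)), hi.mean(0))
cv2.imwrite("pics/r0.png",rect_im(im,"wrist",i,360,520,-420,-230,4,3))
cv2.imwrite("pics/r38.png",rect_im(im,"wrist",i,360,520,-420,-230,38,3))
E
```

```text
[ 384.85570921 -301.24539574  231.06397685]
strip [377.   82.9] 0.93 [ 246.6 -380.9    0. ]
strip [210.2 147.6] 0.56 [ 433.6 -322.2    0. ]
strip_grip [372.9 105.5] 0.93 [ 257.3 -358.5   21. ]
strip_grip [228.7 151.4] 0.78 [ 411.  -319.9   21. ]
strip_grip [ 16.9 208.9] 0.59 [ 658.1 -269.    21. ]
strip_edge [164.4 152.3] 0.77 [ 486.7 -320.1    0. ]
strip_edge [402.4  36.4] 0.69 [ 222.5 -425.3    0. ]
[303.2, 8.7, 155.3, 142.5] 12940 0.79
leaf z 3.218154483576115 ((242.8515625, -379.2867431640625), (102.11034393310547, 144.12680053710938), 61.96892166137695)
bat z 37.194052759851814 1258 ((290.5150451660156, -366.740966796875), (32.33984375, 178.54417419433594), 74.20429992675781) [ 263.04456866 -358.65103605   49.32128492]
[160.3, 82.5, 94.8, 127.5] 10956 0.61
leaf z 3.3598123181084336 ((436.51446533203125, -319.6092529296875), (143.02659606933594, 102.9103775024414), 87.16944885253906)
bat z 37.323022213499875 1083 ((409.6637268066406, -323.1472473144531), (115.4125747680664, 31.049789428710938), 76.19522094726562) [ 409.03738885 -324.80939266   49.60710299]
```

View pics/r0.png

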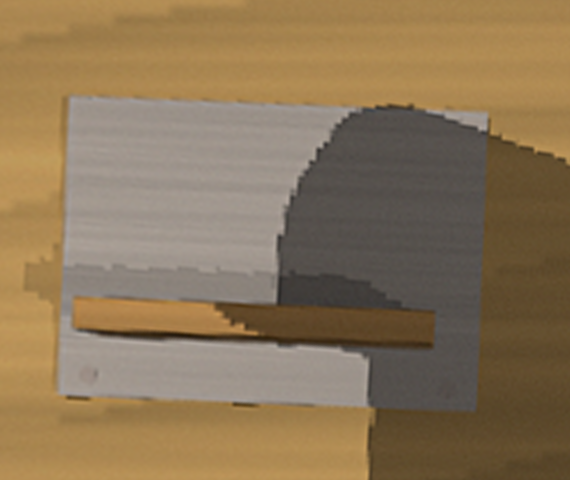

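View pics/r38.png

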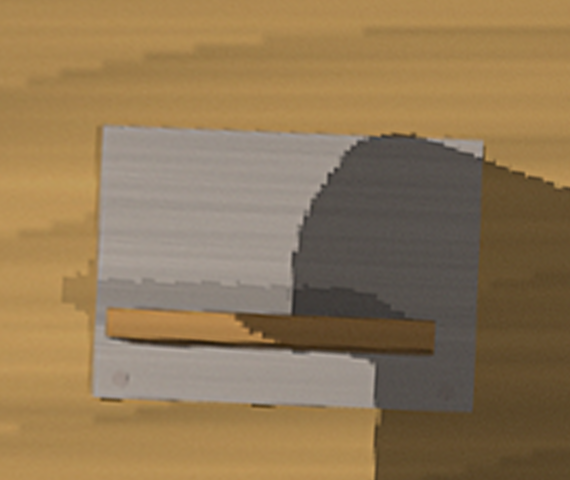

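In the rectified picture (z=4 plane, 3 px/mm) the leaf corners are at (68,97), (488,113), (476,410) and (58,395). That puts the leaf centre at (435.4, -320.8) with yaw about -2.1°, and the batten centre at (410.3, -320). The depth fit and the network agree. Descending.

Emit:
play_rows --motion '[100,1.2,-0.9,-5,0,0,0.7,100,2.5,-1.9,-10,0,0,1.4,100,2.5,-1.9,-14,0,0,1.4,100,2.5,-1.9,-17,0,0,1.4,100,2.5,-1.9,-17,0,0,1.4]'

```text
clock: 3.95
position: [409.3, -318.2, 59.5]
ee_rot: [-0.695, 0.719, 0.002, -0.001]
contact_force: [0.8, -0.7, 0.5]
gripper_width: 85.2
```

Run:
```python
from fit import *
i=arm.camera_info("wrist"); s=arm.read_state()
im,d=arm.get_image("wrist"); im=im[:,:,::-1].copy()
cv2.imwrite("pics/w3.png",im)
print(s["position"],s["ee_rot"],s["contact_force"])
```

```text
[ 409.33284149 -318.15691812   59.49737236] [-0.69541254  0.71860568  0.00246059 -0.00110559] [ 0.75355689 -0.72245145  0.49182847]
```

View pics/w3.png

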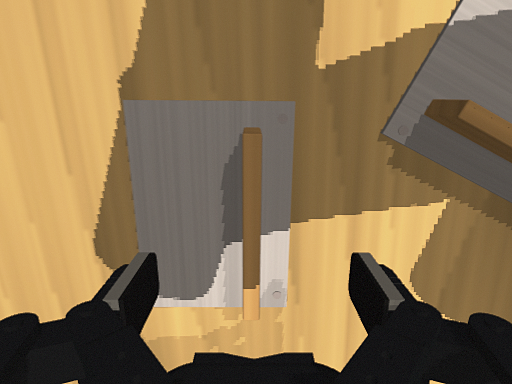

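The batten (column 252) is centred between the fingers (midpoint 254). Final descent next, then close.

Emit:
play_rows --motion '[100,0.1,-0.2,-3,0,0,0,100,0.1,-0.2,-5.2,0,0,0,100,0.1,-0.2,-5.2,0,0,0,0,0.1,-0.2,-5.2,0,0,0,0,0.1,-0.2,-5.2,0,0,0]'

```text
clock: 4.62
position: [412.5, -321.9, 10.9]
ee_rot: [-0.695, 0.719, -0.001, 0.001]
contact_force: [-0.4, -0.1, 1.6]
gripper_width: 51.5
```

Emit:
play_rows --motion '[0,0,0,0,0,0,0,0,0,0,0,0,0,0,0,0,0,0,0,0,0]'

```text
clock: 5.0
position: [411.6, -321.7, 9.8]
ee_rot: [-0.695, 0.719, -0.0, 0.0]
contact_force: [-0.5, 1.1, 3.8]
gripper_width: 8.9
```

Gripped at width 8.9. Lifting, then measuring the board from the earlier images.

Emit:
play_rows --motion '[0,0,0,2,0,0,0,0,0,0,6,0,0,0,0,0,0,10,0,0,0,0,0,0,10,0,0,0]'

```text
clock: 5.5
position: [413.2, -322.4, 112.1]
ee_rot: [-0.695, 0.719, -0.003, 0.001]
contact_force: [-0.1, -0.8, -1.4]
gripper_width: 8.8
```

Run:
```python
from fit import *
for n in("top","scene"):
    im=cv2.imread(f"pics/{n}0.png"); i=arm.camera_info(n)
    cv2.imwrite(f"pics/b_{n}.png",rect_im(im,n,i,400,790,-110,160,18,2))
    r=arm.outline_of("board",n)
    print(n,[(x["extent"],round(x["confidence"],2)) for x in r])
i=arm.camera_info("wrist"); s=arm.read_state()
im,d=arm.get_image("wrist"); cv2.imwrite("pics/w4.png",im[:,:,::-1]); print(s["position"],s["contact_force"],s["gripper_width"])
a=cv2.imread("pics/b_top.png");b=cv2.imread("pics/b_scene.png")
c=np.hstack([a,b]);print(c.shape);cv2.imwrite("pics/b_both.png",cv2.resize(c,None,fx=.74,fy=.74,interpolation=cv2.INTER_AREA))
```

```text
top []
scene [([166.0, 178.2, 134.7, 121.6], 0.92)]
[ 410.68752312 -321.08584025  108.74365992] [ 0.01121841  0.30532635 -2.2738388 ] 8.616700467501477
(780, 1080, 3)
```

View pics/b_both.png

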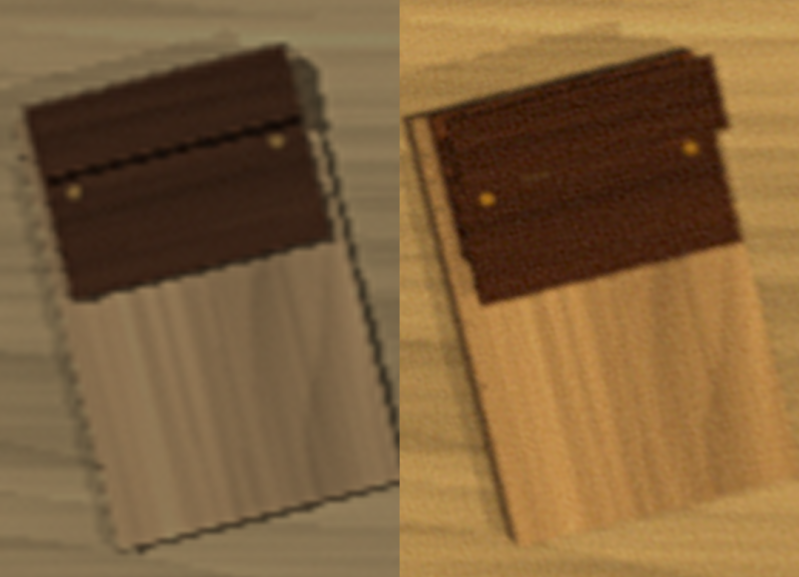

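View pics/w4.png

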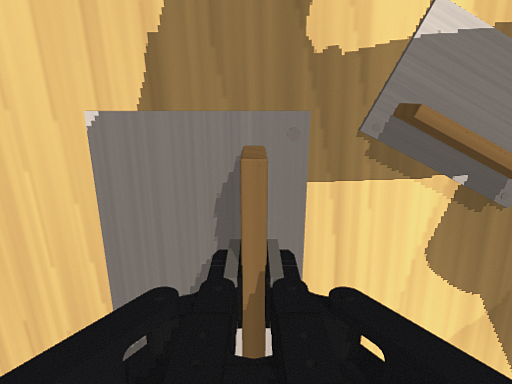

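The strip is held level: batten at column 255, leaf spanning (88..310). Now measuring the slat edge (top at z=31) and the deck edges at sub-pixel level.

Run:
```python
from fit import *
out=[]
for n in("top","scene"):
    im=cv2.imread(f"pics/{n}0.png"); i=arm.camera_info(n)
    out.append(rect_im(im,n,i,570,690,-90,130,31,3))
    out.append(rect_im(im,n,i,400,520,-140,80,18,3))
a=np.vstack(out[:2]);b=np.vstack(out[2:])
cv2.imwrite("pics/bt.png",a);cv2.imwrite("pics/bs.png",b);print(a.shape)
```

```text
(720, 660, 3)
```

View pics/bt.png

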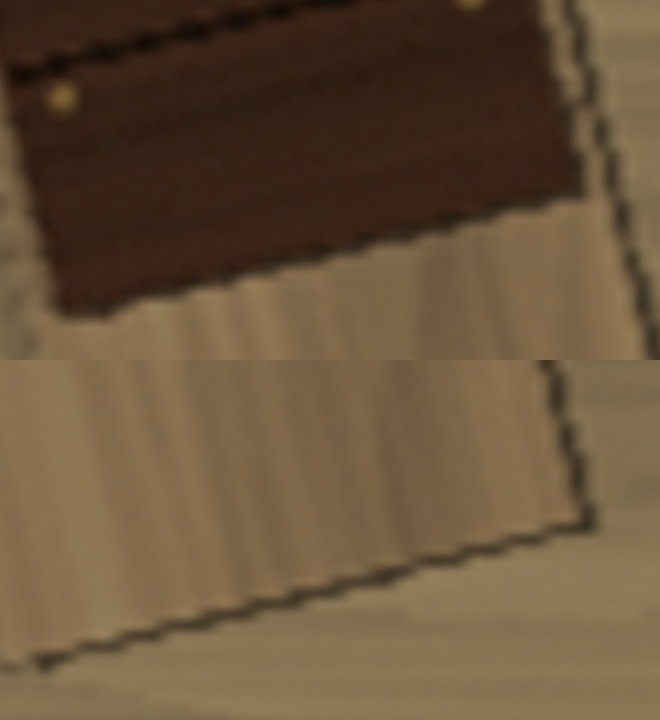

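View pics/bs.png

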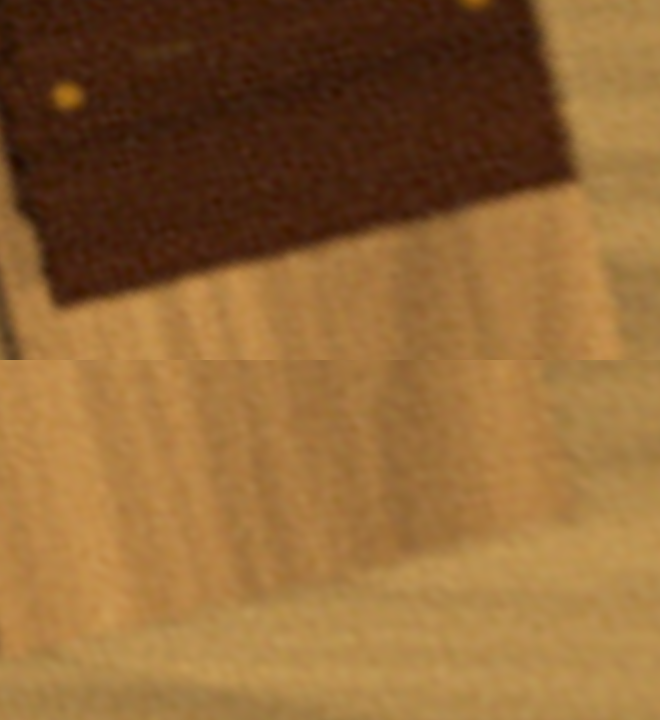

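Averaging both cameras, the slat's near edge has its midpoint at about (606.6, 23.6) and a yaw of about 13.5°. The stop is therefore near (635.8, 30.6). Moving to hover over the bare deck.

Emit:
play_rows --motion '[0,1.6,5.4,0,0,0,2.5,0,3.3,11,0,0,0,5,0,5,17,0,0,0,8,0,6.6,22,0,0,0,11,0,8.2,27,0,0,0,13]'

```text
clock: 6.28
position: [492.5, -49.9, 107.6]
ee_rot: [0.772, -0.635, -0.001, 0.001]
contact_force: [0.1, -1.1, -1.4]
gripper_width: 8.8
```

Emit:
play_rows --motion '[0,0.8,2.6,-1,0,0,1.2,0,1.6,5.2,-3,0,0,2.4,0,1.6,5.2,-3,0,0,2.4,0,1.6,5.2,-3,0,0,2.4]'

```text
clock: 6.78
position: [508.6, -0.0, 78.4]
ee_rot: [0.785, -0.62, -0.001, 0.001]
contact_force: [-0.3, -0.2, -1.1]
gripper_width: 8.9
```

Run:
```python
from fit import *
i=arm.camera_info("wrist"); s=arm.read_state()
im,d=arm.get_image("wrist"); im=im[:,:,::-1].copy()
cv2.imwrite("pics/w5.png",im)
print(s["position"],s["ee_rot"],s["contact_force"])
cv2.imwrite("pics/w5r.png",rect_im(im,"wrist",i,480,680,-110,120,31,3))
cv2.imwrite("pics/w5d.png",rect_im(im,"wrist",i,420,620,-150,80,18,3))
im,d=arm.get_image("scene"); im=im[:,:,::-1].copy()
cv2.imwrite("pics/s5.png",cv2.resize(im[150:320,140:360],None,fx=3,fy=3,interpolation=cv2.INTER_CUBIC))
```

```text
[ 5.08559559e+02 -1.79630578e-02  7.83607387e+01] [ 7.84900718e-01 -6.19619993e-01 -7.58793713e-04  1.16253153e-03] [-0.27194147 -0.1796176  -1.05343557]
```

View pics/w5.png

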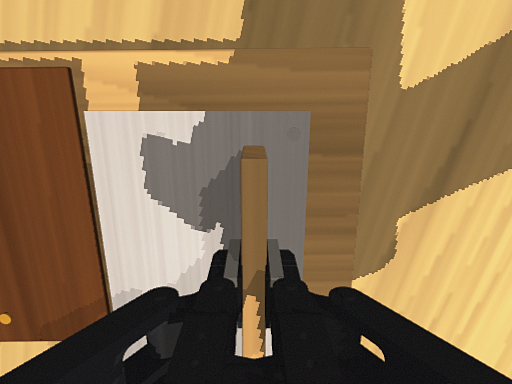

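View pics/w5r.png

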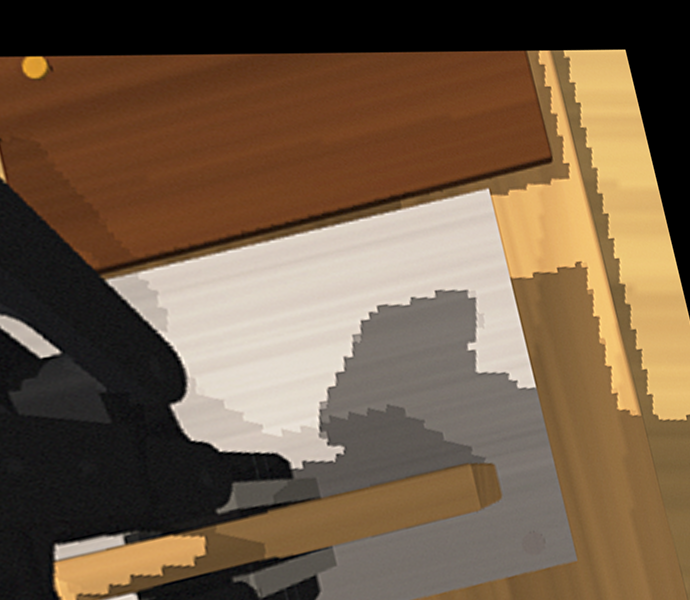

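View pics/s5.png

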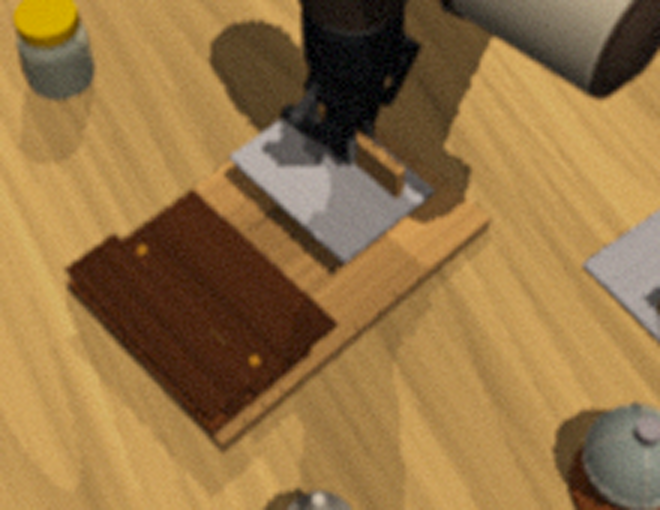

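Run:
```python
from fit import *
im=cv2.imread("pics/w5.png"); i=arm.camera_info("wrist")
g=im.astype(int)
# slat near edge top-surface: scan rows, find rightmost slat pixel
pts=[]
for v in range(120,290,4):
    row=im[v].astype(int)
    br=row.sum(1); 
    # slat reddish colour: r-b large & fairly dark; find last col<130 where r > 60 and g/r<.6
    ok=[u for u in range(20,135) if row[u,2]>70 and row[u,1]/row[u,2]<0.62]
    if ok: pts.append((max(ok),v))
P=np.array([plane("wrist",p,31,i)[:2] for p in pts]); print(pts[::6])
def fit(P):
    l=cv2.fitLine(P.astype(np.float32),cv2.DIST_HUBER,0,.01,.01).ravel(); d=l[:2]*(1 if l[1]>0 else -1); r=(P-l[2:])@np.array([-d[1],d[0]]); return np.degrees(np.arctan2(-d[0],d[1])),l[2:],r.std()
print("slat",fit(P))
# leaf right (rear/front) edges
z=78.4-8+4
for nm,a,b in(("leaf front",(84.5,112),(112,311)),("leaf rear",(310.5,112),(304,255))):
    A,B=plane("wrist",a,z,i),plane("wrist",b,z,i); d=A-B; print(nm,np.degrees(np.arctan2(d[0],-d[1])),A.round(1),B.round(1))
```

```text
[(75, 120), (79, 144), (83, 168), (87, 192), (91, 216), (95, 240), (99, 264), (102, 288)]
slat (np.float32(13.7005415), array([610.07416 ,  13.768769], dtype=float32), np.float64(0.19108488216746755))
leaf front 12.884132899597027 [596.9 -49.2  74.4] [574.3  50.   74.4]
leaf rear 13.591559069577889 [501.  -72.   74.4] [484.8  -4.9  74.4]
```

View pics/w5d.png

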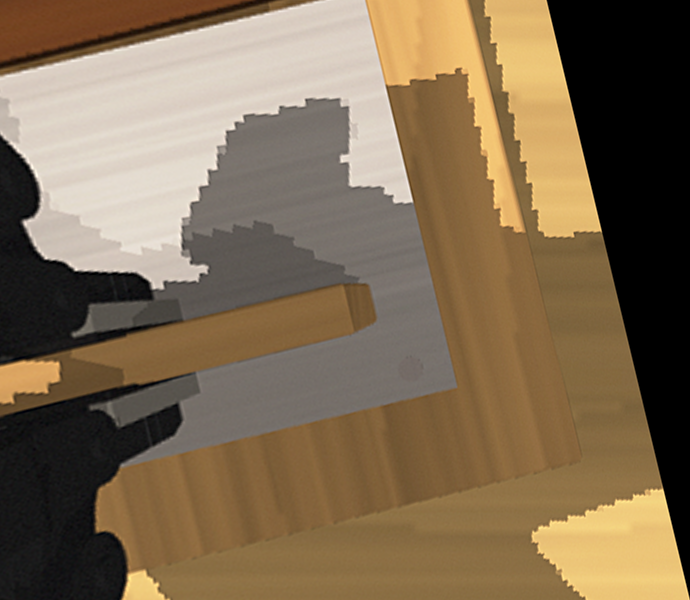

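Measured slat-edge yaw is 13.7° against the tool's 13.4°. The free edge is about 27 mm short of the slat edge, and centring is within about 2 mm. Lowering to the deck.

Emit:
play_rows --motion '[0,0,0,-2,0,0,0.3,0,0,0,-4,0,0,0.3,0,0,0,-5,0,0,0.3,0,0,0,-5,0,0,0.3]'

```text
clock: 7.38
position: [509.2, -0.1, 29.2]
ee_rot: [0.786, -0.618, -0.0, 0.0]
contact_force: [-0.4, -0.2, -1.8]
gripper_width: 9.0
```

Run:
```python
from fit import *
i=arm.camera_info("wrist"); s=arm.read_state()
im,d=arm.get_image("wrist"); im=im[:,:,::-1].copy()
cv2.imwrite("pics/w6.png",im)
print(s["clock"],s["position"],s["ee_rot"],s["contact_force"])
```

```text
7.375 [ 5.09207410e+02 -8.78593243e-02  2.91536857e+01] [ 7.86342096e-01 -6.17791183e-01 -1.75560105e-04  3.62516278e-04] [-0.42041459 -0.16211297 -1.82359017]
```

View pics/w6.png

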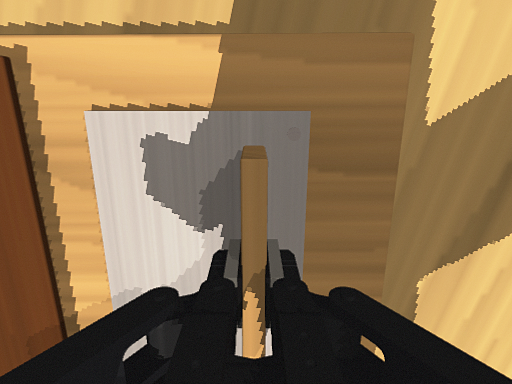

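It isn't touching yet: the force reads only the strip's weight, and the slat edge is clear of the leaf. Lowering in small steps.

Emit:
play_rows --motion '[0,0,0,-0.2,0,0,0,0,0,0,-0.2,0,0,0]'

```text
clock: 7.68
position: [509.8, 0.5, 27.8]
ee_rot: [0.787, -0.617, 0.0, -0.001]
contact_force: [0.0, -1.0, -1.2]
gripper_width: 8.7
```

Emit:
play_rows --motion '[0,0,0,-0.1,0,0,0,0,0,0,-0.1,0,0,0]'

```text
clock: 7.92
position: [509.8, 0.5, 27.8]
ee_rot: [0.787, -0.617, 0.0, -0.0]
contact_force: [-2.6, 0.6, 7.3]
gripper_width: 8.9
```

Contact made at about 9 N. Easing slightly and sliding along the board's +x direction (0.972, 0.237) for 22 mm, which stops short of the slat, before checking.

Emit:
play_rows --motion '[0,0.7,0.17,0.05,0,0,0,0,1.4,0.34,0.05,0,0,0,0,2.1,0.51,0.05,0,0,0,0,2.1,0.51,0.05,0,0,0]'

```text
clock: 8.43
position: [530.8, 5.4, 27.8]
ee_rot: [0.787, -0.617, 0.0, 0.0]
contact_force: [-2.3, -0.2, 5.3]
gripper_width: 9.2
```

Run:
```python
from fit import *
i=arm.camera_info("wrist"); s=arm.read_state()
im,d=arm.get_image("wrist"); im=im[:,:,::-1].copy()
cv2.imwrite("pics/w7.png",im)
print(s["clock"],s["position"],s["ee_rot"],s["contact_force"])
a,b=plane("wrist",(86,112),22,i),plane("wrist",(112,311),22,i)
u=np.array([.9715,.2368]);w=np.array([-.2368,.9715]); print("edge x,y rel slat_edge:",a[:2]@u-595.94,b[:2]@u-595.94, a[:2]@w+70+120.7)
P=cloud("wrist",d,i)
for px in ((95,130),(150,130),(290,130),(130,300),(95,200),(300,200)):
    q=P[px[1]-4:px[1]+5,px[0]-4:px[0]+5].reshape(-1,3); print(px,np.median(q,0).round(1))
```

```text
8.425 [530.78128747   5.40038278  27.79250628] [ 7.86699729e-01 -6.17335777e-01  2.71687297e-04  3.75483223e-05] [-2.2865376  -0.24955061  5.29223039]
edge x,y rel slat_edge: -4.865041991429848 -3.4628996050902288 2.5005210775979236
(95, 130) [614.5 -35.8  21.2]
(150, 130) [590.5 -41.8  21.3]
(290, 130) [529.7 -56.7  21.7]
(130, 300) [586.5  45.8  22.2]
(95, 200) [612.9  -1.6  17.8]
(300, 200) [516.1 -26.1  21.4]
```

View pics/w7.png

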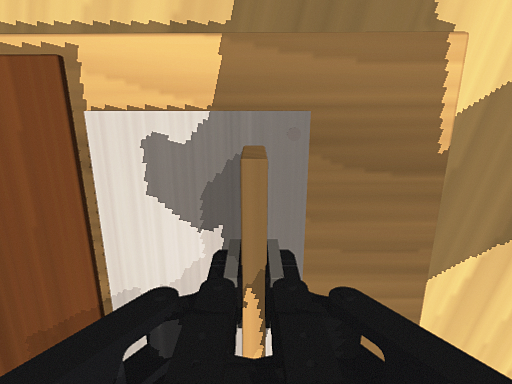

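The leaf is flat on the deck (depth z about 21–22 throughout) and its free edge is about 4.5 mm before the slat. Sliding under in slow steps.

Emit:
play_rows --motion '[0,0.5,0.08,0,0,0,0,0,1.0,0.17,0,0,0,0,0,1.5,0.26,0,0,0,0,0,2.0,0.35,0,0,0,0,0,2.4,0.43,0,0,0,0]'

```text
clock: 9.1
position: [553.4, 9.3, 27.8]
ee_rot: [0.787, -0.617, -0.001, 0.001]
contact_force: [-6.3, -0.4, 9.0]
gripper_width: 8.8
```

Run:
```python
from fit import *
i=arm.camera_info("wrist"); s=arm.read_state()
im,d=arm.get_image("wrist"); im=im[:,:,::-1].copy()
cv2.imwrite("pics/w8.png",im)
print(s["clock"],s["position"],s["ee_rot"],s["contact_force"],s["wrist_torque"])
```

```text
9.1 [553.38263442   9.34459034  27.80659545] [ 7.86582281e-01 -6.17484134e-01 -6.53711617e-04  1.10988550e-03] [-6.33428724 -0.41018356  9.0351602 ] [-0.19990078  1.39633811  0.07655964]
```

View pics/w8.png

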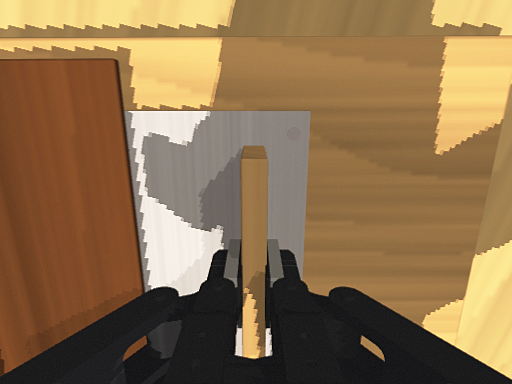

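The edge is under the slat (now at columns 128–143 over the leaf) and the slat lies flat. About 10 mm remain, so I'll approach the stop slowly and watch the force.

Emit:
play_rows --motion '[0,0.3,0.07,0,0,0,0,0,0.6,0.14,0,0,0,0,0,0.8,0.19,0,0,0,0,0,0.8,0.19,0,0,0,0]'

```text
clock: 9.65
position: [561.8, 11.3, 27.8]
ee_rot: [0.787, -0.617, -0.0, 0.001]
contact_force: [-3.3, -1.0, 7.4]
gripper_width: 9.1
```

Emit:
play_rows --motion '[0,0.1,0.02,0,0,0,0,0,0.2,0.05,0,0,0,0,0,0.2,0.05,0,0,0,0]'

```text
clock: 10.02
position: [562.4, 11.4, 27.8]
ee_rot: [0.787, -0.618, -0.001, 0.002]
contact_force: [-7.7, -1.8, 9.9]
gripper_width: 8.7
```

Emit:
play_rows --motion '[0,0.1,0.02,0,0,0,0,0,0.2,0.05,0,0,0,0,0,0.2,0.05,0,0,0,0]'

```text
clock: 10.4
position: [562.6, 11.3, 27.8]
ee_rot: [0.787, -0.617, -0.002, 0.003]
contact_force: [-10.7, -2.8, 13.1]
gripper_width: 9.0
```

Emit:
play_rows --motion '[0,0.1,0.02,0,0,0,0,0,0.2,0.05,0,0,0,0,0,0.2,0.05,0,0,0,0]'

```text
clock: 10.78
position: [562.6, 11.2, 27.8]
ee_rot: [0.786, -0.618, -0.004, 0.005]
contact_force: [-15.3, -3.1, 17.2]
gripper_width: 9.3
```

TCP stalled at x = 562.6 with the push force rising to 15 N, so the strip is home against the stop, as vision predicted to within about 2 mm. Easing the push and pressing down.

Emit:
play_rows --motion '[0,-0.2,-0.05,0,0,0,0,0,-0.3,-0.07,0,0,0,0,0,-0.3,-0.07,-0.05,0,0,0,0,-0.3,-0.07,-0.05,0,0,0]'

```text
clock: 11.28
position: [562.7, 11.2, 27.8]
ee_rot: [0.787, -0.617, -0.002, 0.003]
contact_force: [-9.1, -2.1, 14.0]
gripper_width: 8.9
```

Run:
```python
from fit import *
i=arm.camera_info("wrist"); s=arm.read_state()
im,d=arm.get_image("wrist"); im=im[:,:,::-1].copy()
cv2.imwrite("pics/w9.png",im)
print(s["clock"],s["position"],s["ee_rot"],s["contact_force"],s["wrist_torque"],s["gripper_width"])
P=cloud("wrist",d,i)
u=np.array([.9715,.2368]);w=np.array([-.2368,.9715])
for nm,px in (("rearcorner",(310,112)),):
    q=plane("wrist",px,22,i); print(nm,q, "edge x rel stop",q[:2]@u+100-625.94,"y mid",q[:2]@w+70+120.7)
for px in ((175,125),(290,125),(250,300),(300,200),(60,150),(60,250),(110,120),(20,80)):
    q=P[px[1]-4:px[1]+5,px[0]-4:px[0]+5].reshape(-1,3); print(px,np.median(q,0).round(1))
im,d=arm.get_image("scene"); im=im[:,:,::-1].copy()
cv2.imwrite("pics/s9.png",cv2.resize(im[150:320,140:360],None,fx=3,fy=3,interpolation=cv2.INTER_CUBIC))
```

```text
11.275 [562.65119061  11.2051988   27.79921269] [ 0.78675206 -0.61726173 -0.00151626  0.00261889] [-9.08773409 -2.05835077 13.96880696] [-0.64272631  2.34739606  0.2343364 ] 8.877634929332977
rearcorner [555.04995063 -60.46827685  22.        ] edge x rel stop -1.0278609181601723 y mid 0.5192407305638795
(175, 125) [611.9 -40.8  21.3]
(290, 125) [562.  -52.9  21.5]
(250, 300) [563.5  16.3  55.4]
(300, 200) [547.7 -20.2  21.2]
(60, 150) [655.7 -20.2  30.5]
(60, 250) [652.5  27.8  30.4]
(110, 120) [636.5 -37.6  30.4]
(20, 80) [673.3 -44.8  30.4]
```

View pics/w9.png

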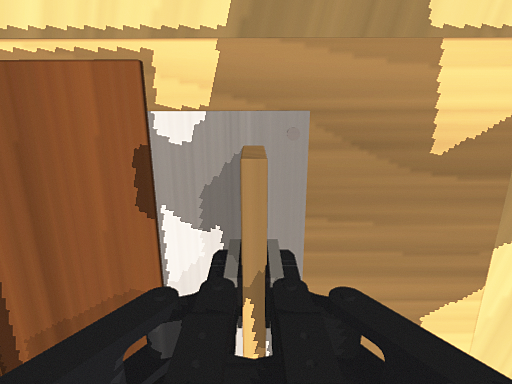

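View pics/s9.png

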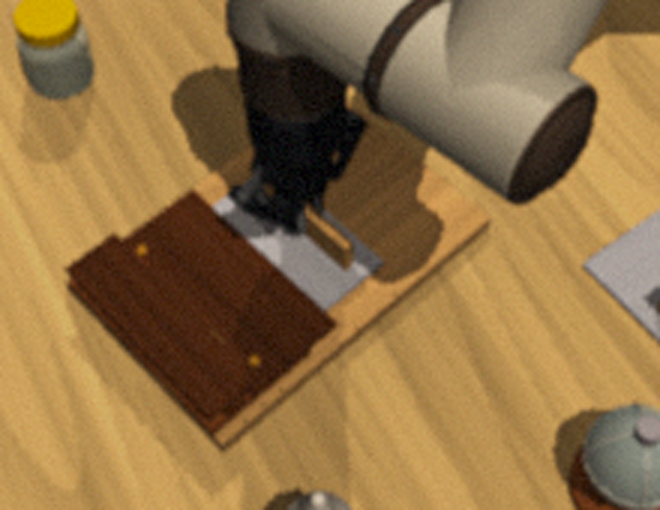

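Home: free edge about 1 mm from the stop by vision, centring 0.5 mm, leaf level at z≈21.3, slat flat at z≈30.4. I'll press a little more for margin and relax the forward push slightly.

Emit:
play_rows --motion '[0,-0.1,-0.02,-0.05,0,0,0,0,-0.1,-0.02,-0.1,0,0,0,0,-0.1,-0.02,-0.1,0,0,0,0,-0.1,-0.02,-0.1,0,0,0]'

```text
clock: 11.88
position: [562.7, 11.2, 27.8]
ee_rot: [0.787, -0.617, -0.001, 0.002]
contact_force: [-9.5, -2.1, 18.0]
gripper_width: 9.1
```

Emit:
play_rows --motion '[0,0,0,0,0,0,0,0,0,0,0,0,0,0,0,0,0,0,0,0,0]'

```text
clock: 12.25
position: [562.7, 11.2, 27.8]
ee_rot: [0.787, -0.617, -0.001, 0.002]
contact_force: [-9.4, -2.3, 18.8]
gripper_width: 9.3
```

Run:
```python
from fit import *
i=arm.camera_info("wrist"); s=arm.read_state()
im,d=arm.get_image("wrist"); im=im[:,:,::-1].copy()
cv2.imwrite("pics/w10.png",im)
print(s["clock"],s["position"],s["ee_rot"],s["contact_force"],s["gripper_width"],abs(s["joint_vel"]).max())
P=cloud("wrist",d,i)
for px in ((175,125),(290,125),(300,200),(60,150),(60,250),(110,120),(20,80)):
    q=P[px[1]-4:px[1]+5,px[0]-4:px[0]+5].reshape(-1,3); print(px,np.median(q,0).round(1))
```

```text
12.25 [562.67462762  11.21959632  27.77531003] [ 7.86902631e-01 -6.17074116e-01 -7.02138685e-04  1.81409628e-03] [-9.42961018 -2.34990329 18.80177655] 9.281653531356095 0.002630050181646186
(175, 125) [611.9 -40.8  21.3]
(290, 125) [562.  -53.   21.5]
(300, 200) [547.9 -20.2  21.3]
(60, 150) [656.  -20.   30.5]
(60, 250) [652.6  27.6  30.4]
(110, 120) [636.9 -37.5  30.3]
(20, 80) [673.7 -44.7  30.4]
```

View pics/w10.png

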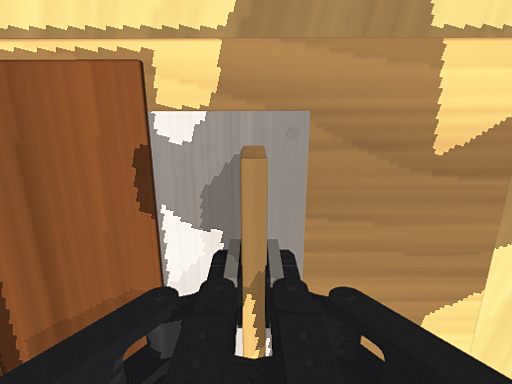

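The picture shows the strip under the slat (slat edge at columns 143–162) and flat, with the gripper still holding the batten. The arm is at rest and presses with about 19 N, so I'm handing in.

Run:
```python
from bench import arm
print(arm.job_done())
```

```text
the job is handed in; nothing more can be done
None
```

I picked up the farthest strip, A, by its batten and set it on the bare deck. I slid it under the slat until it stopped against the stop batten, then pressed it flat, and handed in at about 12.3 s with the gripper still holding it. No verdict was reported.

Last checks before handing in:
- **Home:** the tool stalled at x = 562.6 mm while the forward force rose to about 15 N. Vision puts the free edge about 1 mm from the stop.
- **Centring and squareness:** it is centred to about 0.5 mm. The tool stood at about 13.7° in yaw against 13.7° measured for the slat edge.
- **Flatness:** depth readings show the leaf level to within about 0.3 mm and the slat lying flat at 30.4 mm, where 31 mm is its expected top height. The tool itself reads a tilt of about 0.004 rad.
- **Pressing:** about 19 N down, about 9 N still pushing towards the stop, and the joints essentially still. The grip width reads 9.3 mm on the 10 mm batten.

- **Disagreements:** the network's estimates for the stop were off by up to about 12 mm, so I used the fitted slat edge instead. The top and scene cameras also differed by about 4 mm on the slat edge, and the wrist view agreed with their average.
- **Not measured:** I did not measure the bauble, jar or glue bottle again at the end. The arm stayed clear of them throughout.

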